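# Cull the short stub, seat the clamp screw, back off a quarter turn and hold

## Robot

A 6-joint arm with a two-finger parallel gripper is mounted at the origin on a cart in front of the work surface, level with it; the furniture and walls round the work are solid. World frame = base frame: x ahead of the robot, y to its left, z up, the work surface at z = 0. Lengths are in m, angles in rad, forces in N, time in s.
With the tool pointing down it reaches from about 0.3 to 0.875 m from the base axis. Payload 6.4 kg.
Tool frame: the origin (TCP) lies midway between the tips of the shut fingers; the grasp point (between the pads) lies 19 mm behind it; z points along the fingers, y is the direction in which the jaws open and shut (so a half turn about z gives the same grasp; the last joint's range is limited). The gripper opens to 85 mm and grips with 20 to 120 N. Pads are 22 mm wide; open, the fingers measure 114 mm over their backs; the gripper's body (76 mm by 85 mm) begins 54 mm behind the grasp point. The pads swing forward as they close: fully open they stand 13 mm farther back than shut.
Start: joints at [-1.373, 0.181, 1.607, -0, 1.354, -0.206], TCP at [0.226, -0.529, 0.231] pointing down, gripper open.
Joint ranges: [-2.99, 2.99], [-0.89, 2.07], [0.3, 2.58], [-1.14, 4.28], [0, 2.63], [-3.12, 3.12]. Speed limits (rad/s): [2.57, 2.57, 3.01, 3.14, 3.14, 3.14].

## Interface

Orientations are given as a unit quaternion [w, x, y, z].
In Python, from bench import ctrl gives the robot as it stands. The module is installed in compiled form; this text tells all that it offers.
- The arm moves only by the tool arm_command, never from a script. Its argument "plan" is one flat list of numbers, 4 for each row, row after row: the shift along the tool's x, y, z in mm, then the turn about the tool's z in rad. A call has 1 to 20 rows; each row shifts and turns the commanded pose from where the row before left it, along the tool's axes as they then stand; what a row does not reach is not made up. A row lasts 1/10 s, in which the tool goes at most 50 mm and 8.59 degrees, less where a joint would pass 70% of its speed; a pose out of reach is approached as far as the arm can. A call is refused whole if a number of a shift passes 50 or a number of a turn 0.15, either way. A call with a gripper value outside its range is refused whole. "grip" is the opening, from 0 (shut) to 1 (fully open), set as the call begins (left out, the last holds). The fingers move at their own pace and stop on an object; the grip force is fixed at half the most. Time passes only in rows, so rows that do not move let the fingers close. It gives the time, the measured TCP pose, the force and the opening at its end, in the units of the state.
- ctrl.get_obs(): the state, without advancing time (a new reading comes with each control period).
- ctrl.camera(name): name is "side" or "top"; returns a dict with "color" (400x640x3 uint8, red, green, blue), "camera_matrix" (3x3 intrinsics, pixels), "eye" and "attitude" of the camera in the world. Camera axes: x right, y up, looking along -z (the intrinsics and any distortion apply to the point x, -y, -z); pixel columns grow to the right and rows downward; lengths in m; the calibration is good to about 2 mm. A picture is of the moment at which its call begins. There is no depth.
- ctrl.hand_in(): hands the job in, once; it reports no verdict.
The state is a dict: "time_s": time; "q": joint angles; "dq": joint speeds; "joint_efforts": joint torques, N m; "eef_pos": TCP position; "eef_rot": TCP orientation; "wrist_force": force on the tool from outside, world axes, zero at the start; "torque": the same for the moment, N m; "opening": opening from 0.0 (shut) to 1.0 (fully open).
Only numpy, scipy, OpenCV 4.12 (cv2) and the standard library are available. Lean on these libraries where they do the work, as an engineer would, in place of code of your own. Each camera call takes 0.05 s, during which the arm holds its last target. There are 200 camera calls.

## Task

Three of the four bar stubs standing in the clamp jig are full length and one was cut short: first lift the short one out and put it in the open round tin behind the jig, leaving the others standing in their notches. Then turn the jig's thumbscrew clockwise until it stops at its seat, back it off a quarter turn and finish still gripping the screw there with the fingers, holding it steady for the lock nut. Leave the other things on the bench alone.

Things in the scene. Friction and masses are not known exactly. Their poses are not given: they have to be found in the camera images.
- jig: fixed clamp jig: dark steel base plate 150 (x) by 200 (y) by 8 mm, origin at the centre of its underside. Stubs stand on it 37 mm to +x of the origin, at y = -78, -26, 26, 78 mm, between a vee-notched fence (+x side) and a pressure bar, both with tops about 20 mm above the underside. The thumbscrew stands at x = -42 mm, y = 0
- thumbscrew (a joint): turn of the thumbscrew in rad about its vertical axis: grows as it is turned clockwise seen from above, which moves the pressure bar 1 mm per rad towards the stubs; firm stop (the seat) at 3.00, the other end at 0. It stays where it is left; about 0.05 N m turns it
- thumbscrew_grip (a point): point on the thumbscrew's axis half-way up its wing, 56 mm above the underside of the jig. The wing is an upright steel bar 44 mm long (along this frame's x, which turns with the screw), 12 mm thick (y) and 32 mm tall (z); below it are a stem of 6 mm radius and, 23 mm and more below this point, a collar of 10 mm radius on a housing 52 x 50 mm
- stub_a_mid (a point): round bare metal bar stub standing upright in one of the jig's four notches, 22 mm diameter, full length 45 mm; this point is its centre, 22.5 mm above its underside. Good piece: stays where it is
- stub_b_mid (a point): round bare metal bar stub standing upright in one of the jig's four notches, 22 mm diameter, full length 45 mm; this point is its centre, 22.5 mm above its underside. Good piece: stays where it is
- stub_c_mid (a point): round bare metal bar stub standing upright in one of the jig's four notches, 22 mm diameter, full length 45 mm; this point is its centre, 22.5 mm above its underside. Good piece: stays where it is
- short_stub_mid (a point): round bare metal bar stub standing upright in one of the jig's four notches, 22 mm diameter, but only 28 mm long; this point is its centre, 14 mm above its underside. The piece to cull
- scrap_tin_floor (a point): open round tin of dark plain steel, 87 mm outside diameter, 72 mm inside, 36 mm tall, standing on the bench behind the jig; this point is the centre of its inner floor, 3 mm above its underside. It is loose, 0.3 kg
- bottle_mid (a point): small brown bottle, 36 mm diameter, 75 mm tall; its centre. Leave alone
- flat_tin_mid (a point): flat tin, 62 x 81 x 16 mm, lying on the bench; its centre. Leave alone
- bolt_mid (a point): bolt standing on its hexagonal head, 22 mm across, 52 mm tall; its centre. Leave alone

How it is judged:
On the way, in this order (a step that is already met when the one before it is completed fails the run):
1. the short stub lies let go in the tin, the screw not yet seated (horizontal distance between short_stub_mid and scrap_tin_floor below 0.036 m and z of short_stub_mid in the frame of scrap_tin_floor below 0.03 m and contact force between the fingers and short_stub below 0.1 N and angle between scrap_tin_floor's own z axis and vertical below 0.15 rad and value of joint thumbscrew below 2.8 rad), for 0.2 s.
2. the fingers have turned the thumbscrew clockwise to its seat (value of joint thumbscrew above 2.93 rad and contact force between the fingers and thumbscrew above 1 N), for 0.1 s.
At the end, for the whole second after the job is handed in: Short stub let go inside the upright tin; the full-length stubs upright within 8 mm of where they started; thumbscrew a quarter turn (within 15 degrees) back from its seat, still, and gripped by the fingers with over 2 N (horizontal distance between short_stub_mid and scrap_tin_floor below 0.036 m and z of short_stub_mid in the frame of scrap_tin_floor below 0.03 m and contact force between the fingers and short_stub below 0.1 N and angle between scrap_tin_floor's own z axis and vertical below 0.15 rad and distance of each of stub_a_mid, stub_b_mid, stub_c_mid from where it was at the start of the episode below 0.008 m and angle between each of stub_a_mid, stub_b_mid, stub_c_mid's own z axis and vertical below 0.12 rad and value of joint thumbscrew between 1.1692 and 1.6892 rad and velocity of joint thumbscrew between -0.05 and 0.05 rad/s and contact force between the fingers and thumbscrew above 2 N); the arm keeps its last pose, push and grip.
It fails at once if a full-length stub is lifted or knocked over (distance of any of stub_a_mid, stub_b_mid, stub_c_mid from where it was at the start of the episode above 0.02 m or angle between any of stub_a_mid, stub_b_mid, stub_c_mid's own z axis and vertical above 0.4 rad).
It fails at once if a bystander (bottle, flat tin or bolt) is moved by over 30 mm (distance of any of bottle_mid, flat_tin_mid, bolt_mid from where it was at the start of the episode above 0.03 m).
It also fails if it takes over 64 s, if anything falls off the work surface, if the arm or the gripper's body presses on something with over 40 N, if the wrist force passes 120 N, or if a joint passes its speed limit or range.

## Working session

There is one attempt and no reset: what is moved stays moved. The work goes in short steps, Python scripts to look and compute and a tool call to move; the robot and the scene stay as the last step left them, time stands still between calls to the robot, and variables do not carry over. Pictures are saved under pics/ and viewed, about 8 in all and at most 12, crops included, and the job is handed in when it is done.

Besides the shell and the picture viewer there is one more tool, called after "Emit:" as name(argument=value, ...), one argument or row to a line, values as JSON. arm_command: Moves the arm, as the interface text tells. Its arguments: {"type":"object","properties":{"plan":{"type":"array","items":{"type":"number"}},"grip":{"type":"number"}},"required":["plan"]}

```bash
mkdir -p pics; python3 - <<'E'
from bench import ctrl
import cv2,numpy as np
o=ctrl.get_obs();print({k:np.round(v,3).tolist() for k,v in o.items()})
for n in("side","top"):
    c=ctrl.camera(n);cv2.imwrite(f"pics/{n}0.png",c["color"][...,::-1])
    print(n,{k:np.round(v,4).tolist() for k,v in c.items() if k!="color"})
E
```

```text
{'time_s': 0.0, 'q': [-1.373, 0.182, 1.608, 0.0, 1.354, -0.206], 'dq': [-0.003, -0.001, 0.001, 0.0, -0.0, 0.0], 'joint_efforts': [0.001, -44.486, -35.134, -0.0, 0.009, -0.0], 'eef_pos': [0.226, -0.528, 0.23], 'eef_rot': [-0.001, 0.98, 0.201, 0.0], 'wrist_force': [-0.457, -1.124, 0.024], 'torque': [0.001, -0.01, -0.026], 'opening': 0.997}
side {'camera_matrix': [[475.0264, 0.0, 314.8395], [0.0, 475.0264, 199.6115], [0.0, 0.0, 1.0]], 'eye': [0.1839, 0.4508, 0.4061], 'attitude': [-0.2253, -0.1332, 0.5245, 0.8102]}
top {'camera_matrix': [[448.5777, 0.0, 314.1929], [0.0, 448.5777, 201.0523], [0.0, 0.0, 1.0]], 'eye': [0.43, -0.212, 0.8899], 'attitude': [0.705, 0.0623, -0.0615, -0.7038]}
```

View pics/side0.png

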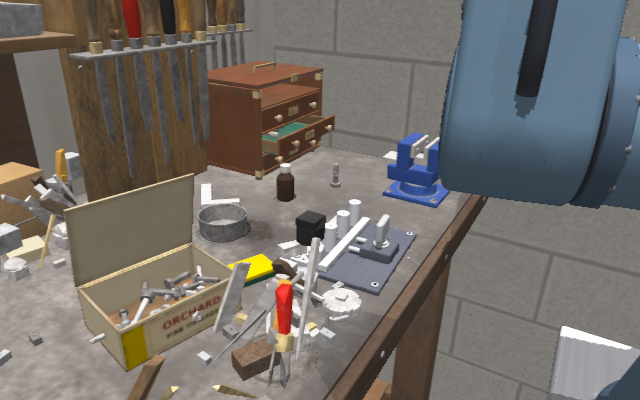

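View pics/top0.png

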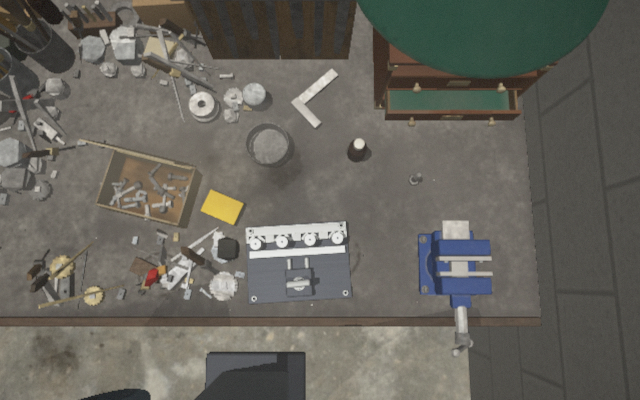

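The side view shows the jig at about (365,245), the tin at (223,222), the bottle at (286,183) and the bolt at (335,175). The top view shows the jig at (300,262), with stubs along row ~239, the wing at (299,283) and the tin at (270,145). I'll enlarge crops of both.

```bash
python3 - <<'E'
import cv2,numpy as np
t=cv2.imread("pics/top0.png")[210:310,235:365]; s=cv2.imread("pics/side0.png")[185:295,280:420]
f=lambda i:cv2.resize(i,None,fx=5.5,fy=5.5,interpolation=cv2.INTER_CUBIC)
def g(i,x0,y0):
    i=f(i)
    for x in range(0,i.shape[1],55): cv2.putText(i,str(x0+x//55*10),(x,8),0,.33,(0,255,255),1);cv2.line(i,(x,10),(x,16),(0,255,255),1)
    for y in range(0,i.shape[0],55): cv2.putText(i,str(y0+y//55*10),(0,y+4),0,.33,(0,255,255),1)
    return i
cv2.imwrite("pics/tc.png",g(t,235,210));cv2.imwrite("pics/sc.png",g(s,280,185))
E
```

```text
(no output)
```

View pics/tc.png

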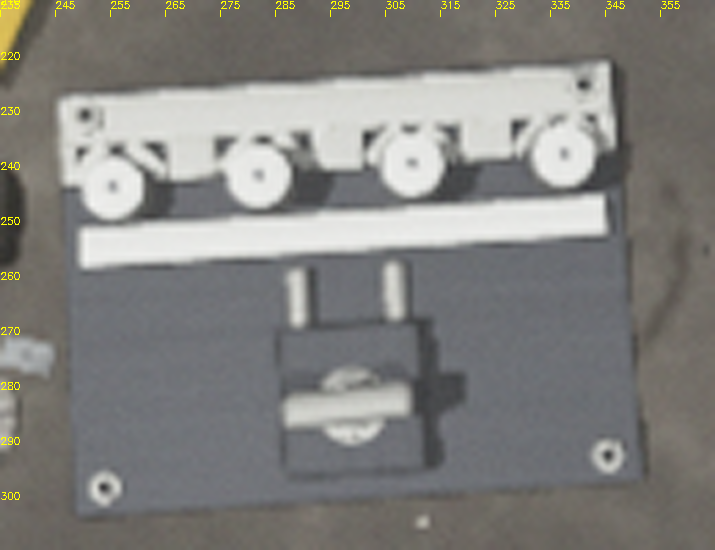

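View pics/sc.png

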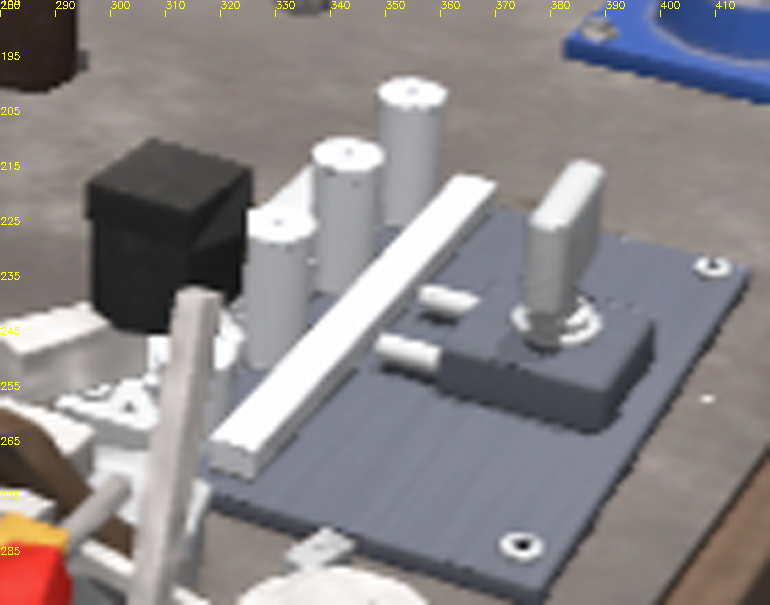

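The top crop shows stub tops at crop (112,187), (258,174), (411,163) and (564,153), with the wing top centred at (347,405). In the side crop, three tall stubs have tops at (282,222), (347,155) and (411,95). The fourth, the leftmost at +y, is low and partly hidden near crop (195,340).

```bash
cat > h.py <<'E'
import numpy as np
from scipy.spatial.transform import Rotation as R
C={"side":([475.0264,314.8395,199.6115],[0.1839,0.4508,0.4061],[-0.2253,-0.1332,0.5245,0.8102]),
"top":([448.5777,314.1929,201.0523],[0.43,-0.212,0.8899],[0.705,0.0623,-0.0615,-0.7038])}
def ray(n,u,v):
    (f,cx,cy),e,q=C[n]; d=R.from_quat([q[1],q[2],q[3],q[0]]).apply([(u-cx)/f,-(v-cy)/f,-1]); return np.array(e),d/np.linalg.norm(d)
def at(n,u,v,z): e,d=ray(n,u,v); return e+d*(z-e[2])/d[2]
def proj(n,p):
    (f,cx,cy),e,q=C[n]; c=R.from_quat([q[1],q[2],q[3],q[0]]).inv().apply(np.array(p)-e); return cx+f*c[0]/-c[2], cy-f*c[1]/-c[2]
def tri(a,b):
    (e,d),(g,k)=ray(*a),ray(*b); s=np.linalg.lstsq(np.c_[d,-k],g-e,rcond=None)[0]; p,q=e+d*s[0],g+k*s[1]; return (p+q)/2,np.linalg.norm(p-q)
E
python3 - <<'E'
from h import *
np.set_printoptions(precision=4,suppress=True)
T=lambda x,y:("top",235+x/5.5-.4,210+y/5.5-.4); S=lambda x,y:("side",280+x/5.5-.4,185+y/5.5-.4)
for n,a,b in[("s2",(258,174),(282,222)),("s3",(411,163),(347,155)),("s4",(564,153),(411,95)),("wing",(347,405),(567,195)),("hole",(607,456),(712,266)),("hole2",(104,488),(521,546))]:
    print(n,*tri(T(*a),S(*b)))
for z in(.036,.053): p=at(*T(112,187),z);print("s1",z,p,proj("side",p))
for c in[(76,516),(643,480)]:print("corner",at(*T(*c),.008))
print("wing ends",at(*T(285,412),.072),at(*T(411,397),.072))
print("tin",tri(("top",269.5,144),("side",222.5,213)), at("top",269.5,144,.036))
print("bottle",at("top",358,148,.06),"bolt",at("top",415,179,.03))
import cv2
t=cv2.imread("pics/top0.png")[110:190,220:320]; s=cv2.imread("pics/side0.png")[185:275,180:340]
t=cv2.resize(t,None,fx=4,fy=4,interpolation=2);s=cv2.resize(s,None,fx=4,fy=4,interpolation=2)
o=np.zeros((700,640,3),np.uint8)[:690];o[:320,:400]=t;o[325:685]=s
cv2.imwrite("pics/tin.png",o[:600] if 0 else cv2.resize(o,None,fx=.85,fy=.85,interpolation=3))
E
```

```text
s2 [ 0.5001 -0.151   0.053 ] 0.0042817902793484295
s3 [ 0.5045 -0.2026  0.0522] 0.0030115187576198353
s4 [ 0.508  -0.2546  0.0516] 0.0031786020699131508
wing [ 0.4238 -0.182   0.0692] 0.002720019613925253
hole [ 0.4062 -0.2707  0.0106] 0.002453025602251309
hole2 [ 0.395  -0.0952  0.0103] 0.0023669139458939166
s1 0.036 [ 0.4989 -0.0984  0.036 ] (np.float64(313.41323019618346), np.float64(248.10521671761325))
s1 0.053 [ 0.4975 -0.1007  0.053 ] (np.float64(315.15664464465215), np.float64(238.0318506821922))
corner [ 0.3865 -0.085   0.008 ]
corner [ 0.3991 -0.283   0.008 ]
wing ends [ 0.4228 -0.1614  0.072 ] [ 0.4277 -0.2025  0.072 ]
tin (array([ 0.6974, -0.1214,  0.0336]), np.float64(0.0021585233908254712)) [ 0.6957 -0.1223  0.036 ]
bottle [ 0.6805 -0.2948  0.06  ] bolt [ 0.6266 -0.4087  0.03  ]
```

View pics/tin.png

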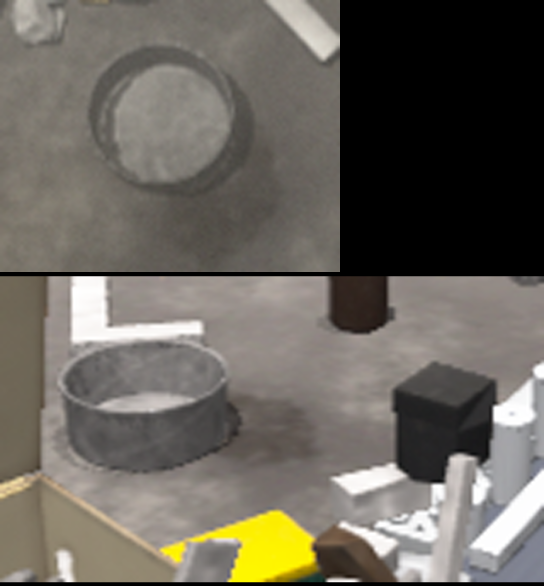

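The tin rim centre in the top view is at about (268,145), which puts the tin at roughly (0.696,-0.121). The fourth stub, at jig y = +78, is the short one: its 36 mm-height projection to (313,248) matches the side picture. I'll move above it.

Emit:
arm_command(
  plan=[28,-19,0,0,28,-19,0,0,28,-19,0,0,28,-19,0,0,28,-19,0,0,28,-19,0,0,28,-19,0,0,28,-19,0,0,28,-19,0,0,28,-19,0,0,28,-19,0,0,28,-19,0,0,28,-19,0,0,28,-19,0,0,26,-22,0,0,0,0,0,-0.15,0,0,0,-0.15,0,0,0,-0.15,0,0,0,-0.15,0,0,0,-0.15],
  grip=0.55,
)

```text
time_s: 2.1
eef_pos: [0.4969, -0.0995, 0.2308]
eef_rot: [-0.0, 0.836, 0.548, -0.0]
wrist_force: [-0.3, -0.8, 0.7]
opening: 0.546
```

Emit:
arm_command(
  plan=[0,0,25,-0.15,0,0,25,-0.15,0,0,25,-0.15,0,0,25,-0.04,0,0,25,0,0,0,10,0,0,0,0,0,0,0,0,0],
)

```text
time_s: 2.9
eef_pos: [0.4977, -0.0999, 0.097]
eef_rot: [0.0, 0.681, 0.732, 0.0]
wrist_force: [-0.3, 0.8, -0.3]
opening: 0.546
```

```bash
cat >> h.py <<'E'
def look(n,name,x0,y0,x1,y1,k):
    from bench import ctrl; import cv2
    c=ctrl.camera(n)["color"][...,::-1]; i=cv2.resize(c[y0:y1,x0:x1],None,fx=k,fy=k,interpolation=cv2.INTER_CUBIC); cv2.imwrite(f"pics/{name}.png",i)
def st():
    from bench import ctrl
    o=ctrl.get_obs(); q=o["eef_rot"]; r=R.from_quat([q[1],q[2],q[3],q[0]]).as_matrix()
    print("t",round(o["time_s"],2),"p",np.round(o["eef_pos"],4),"yawx",round(np.arctan2(r[1,0],r[0,0]),4),"tz",np.round(r[:,2],3),"q",np.round(o["q"],2),"F",np.round(o["wrist_force"],1),"M",np.round(o["torque"],3),"op",round(o["opening"],3)); return o
E
python3 -c "
from h import *
st();look('side','a',250,150,430,285,4)
print('box',tri(('top',228,248),('side',310,216)))
print(proj('side',[.497,-.0985,.036]))"
```

```text
t 2.9 p [ 0.4977 -0.0999  0.097 ] yawx 1.6437 tz [ 0.001 -0.    -1.   ] q [-0.43  0.2   1.88 -0.    1.06 -0.51] F [-0.3  0.8 -0.3] M [ 0.009  0.043 -0.009] op 0.546
box (array([ 0.48493369, -0.06187381,  0.11019954]), np.float64(0.0006197034799215564))
(np.float64(314.5058646610438), np.float64(248.41733482936718))
```

View pics/a.png

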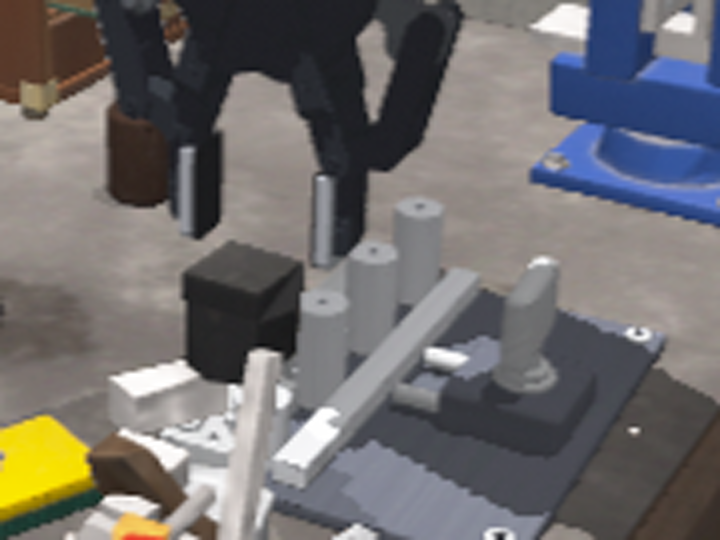

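The gripper hangs above the left notch and a dark block stands close to the jig's +y edge (crop top (243,265)). I need its position and height.

```bash
python3 - <<'E'
from h import *
import cv2
np.set_printoptions(precision=3,suppress=True)
f=lambda x,y:(250+x/4-.4,150+y/4-.4)
for n,c in [("base left",(190,355)),("base mid/front",(242,380)),("base right",(298,350))]: print(n,at("side",*f(*c),0))
for z in(.03,.06,.09,.11): print(z,at("top",228,248,z),at("side",*f(243,265),z))
t=cv2.imread("pics/top0.png")[200:280,170:290];cv2.imwrite("pics/box.png",cv2.resize(t,None,fx=6,fy=6,interpolation=2))
E
```

```text
base left [ 0.571 -0.166  0.   ]
base mid/front [ 0.54  -0.159  0.   ]
base right [ 0.533 -0.195  0.   ]
0.03 [ 0.491 -0.046  0.03 ] [ 0.566 -0.202  0.03 ]
0.06 [ 0.489 -0.052  0.06 ] [ 0.535 -0.15   0.06 ]
0.09 [ 0.487 -0.058  0.09 ] [ 0.505 -0.098  0.09 ]
0.11 [ 0.485 -0.062  0.11 ] [ 0.485 -0.063  0.11 ]
```

View pics/box.png

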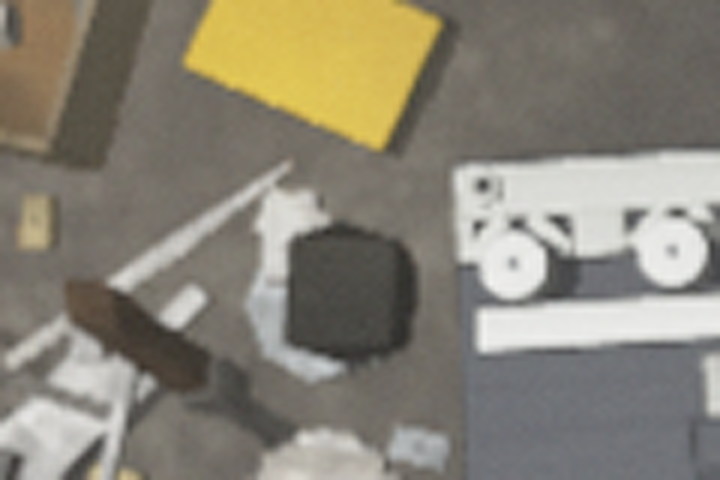

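The dark block's top comes out at about z = 0.11, edge near y = -0.081. The gripper body might touch it at full depth if it is solid. I'll shift 4 mm away and go down in small steps, watching the force.

Emit:
arm_command(
  plan=[-4,0,13,0,0,0,13,0,0,0,13,0,0,0,11,0,0,0,0,0],
)

```text
time_s: 3.45
eef_pos: [0.4958, -0.1029, 0.0439]
eef_rot: [-0.002, 0.681, 0.732, -0.001]
wrist_force: [1.1, 0.3, -1.0]
opening: 0.547
```

Emit:
arm_command(
  plan=[0,0,2,0,0,0,2,0,0,0,2,0,0,0,0,0],
)

```text
time_s: 3.85
eef_pos: [0.4976, -0.1037, 0.0404]
eef_rot: [0.0, 0.681, 0.732, 0.0]
wrist_force: [0.8, -0.5, -0.2]
opening: 0.549
```

Emit:
arm_command(
  plan=[0,0,2,0,0,0,2,0,0,0,2,0,0,0,0,0],
)

```text
time_s: 4.25
eef_pos: [0.4972, -0.1036, 0.0339]
eef_rot: [-0.0, 0.681, 0.732, -0.0]
wrist_force: [0.3, -0.0, -0.7]
opening: 0.546
```

Emit:
arm_command(
  plan=[0,0,2,0,0,0,2,0,0,0,2,0,0,0,0,0],
)

```text
time_s: 4.65
eef_pos: [0.4972, -0.1035, 0.0279]
eef_rot: [-0.0, 0.681, 0.732, -0.0]
wrist_force: [-0.4, 0.2, -0.3]
opening: 0.547
```

Emit:
arm_command(
  plan=[0,0,2,0,0,0,2,0,0,0,1,0,0,0,0,0],
)

```text
time_s: 5.05
eef_pos: [0.4973, -0.1036, 0.0231]
eef_rot: [-0.0, 0.681, 0.732, -0.0]
wrist_force: [0.5, 0.3, 0.4]
opening: 0.547
```

No contact. I'll close on the stub and lift a little.

Emit:
arm_command(
  plan=[0,0,0,0,0,0,0,0,0,0,0,0,0,0,0,0,0,0,0,0,0,0,0,0],
  grip=0,
)

```text
time_s: 5.65
eef_pos: [0.4976, -0.1037, 0.0236]
eef_rot: [0.0, 0.681, 0.732, 0.0]
wrist_force: [-1.7, 0.1, 4.9]
opening: 0.224
```

Emit:
arm_command(
  plan=[0,0,-10,0,0,0,-20,0,0,0,-20,0,0,0,-20,0,0,0,-20,0,0,0,0,0],
)

```text
time_s: 6.25
eef_pos: [0.4995, -0.1045, 0.1163]
eef_rot: [0.003, 0.681, 0.732, 0.001]
wrist_force: [0.1, -0.5, -1.2]
opening: 0.221
```

```bash
python3 -c "
from h import *
st();look('side','b',250,130,430,265,4)"
```

```text
t 6.25 p [ 0.4995 -0.1045  0.1163] yawx 1.6439 tz [ 0.005 -0.002 -1.   ] q [-0.44  0.17  1.87  0.    1.09 -0.51] F [ 0.1 -0.5 -1.2] M [ 0.018 -0.011 -0.042] op 0.221
```

View pics/b.png

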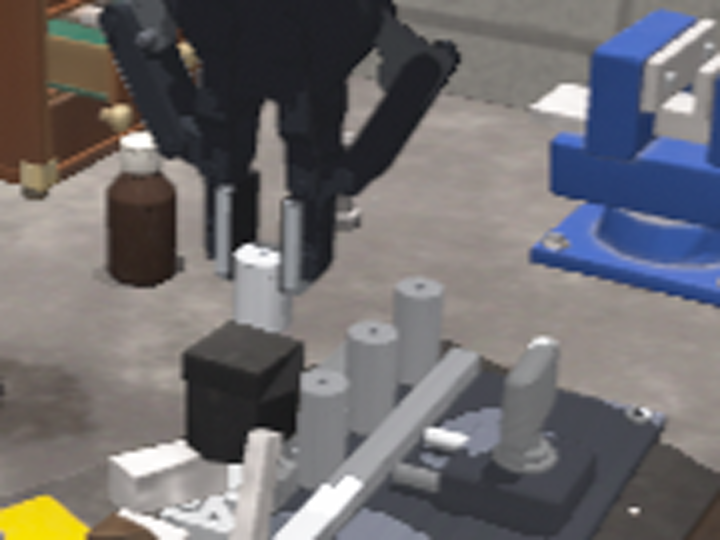

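The stub is held, the three full ones are still standing and the short stub's notch is empty. Next, over the tin.

Emit:
arm_command(
  plan=[-4.5,24.5,0,0,-4.5,24.5,0,0,-4.5,24.5,0,0,-4.5,24.5,0,0,-4.5,24.5,0,0,-4.5,24.5,0,0,-4.5,24.5,0,0,-4.5,24.5,0,0,0,0,20,0,0,0,20,0,0,0,0,0,0,0,0,0],
)

```text
time_s: 7.5
eef_pos: [0.6944, -0.1249, 0.0715]
eef_rot: [-0.002, 0.681, 0.732, -0.001]
wrist_force: [-0.4, -0.1, -0.3]
opening: 0.22
```

```bash
python3 -c "
from h import *
st();look('side','c',160,110,320,245,4.4)"
```

```text
t 7.5 p [ 0.6944 -0.1249  0.0715] yawx 1.6437 tz [-0.003  0.001 -1.   ] q [-0.35  0.62  1.35  0.    1.17 -0.42] F [-0.4 -0.1 -0.3] M [-0.003 -0.044  0.021] op 0.22
```

View pics/c.png

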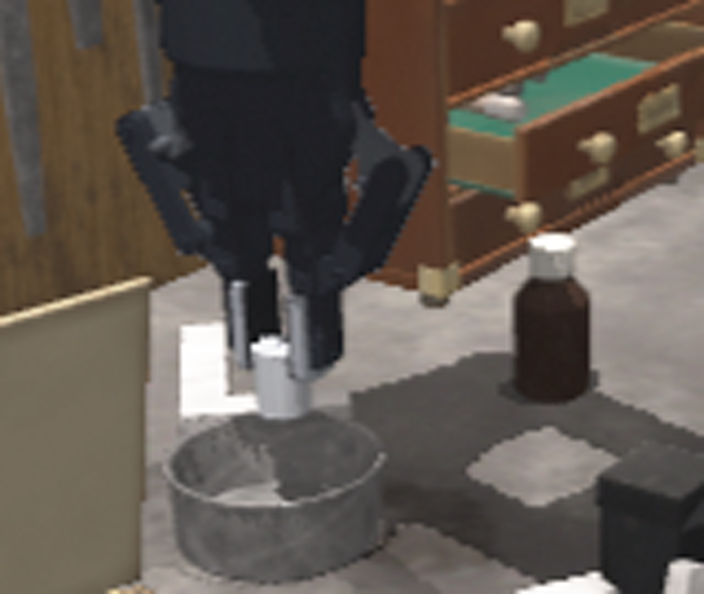

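The stub hangs centred over the tin (stub at (282,390), rim centre (275,462)). Lower, release, rise.

Emit:
arm_command(
  plan=[0,0,10,0,0,0,10,0,0,0,10,0,0,0,8,0,0,0,4,0,0,0,0,0],
)

```text
time_s: 8.15
eef_pos: [0.6949, -0.1251, 0.0301]
eef_rot: [-0.001, 0.681, 0.732, -0.0]
wrist_force: [-0.1, -0.4, -0.0]
opening: 0.227
```

Emit:
arm_command(
  plan=[0,0,0,0,0,0,0,0,0,0,0,0,0,0,0,0],
  grip=0.33,
)

```text
time_s: 8.55
eef_pos: [0.6959, -0.1254, 0.0319]
eef_rot: [0.0, 0.681, 0.732, 0.0]
wrist_force: [-0.1, -0.0, -0.3]
opening: 0.331
```

Emit:
arm_command(
  plan=[0,0,-10,0,0,0,-20,0,0,0,-30,0,0,0,-30,0,0,0,-30,0,0,0,0,0,0,0,0,0],
)

```text
time_s: 9.25
eef_pos: [0.6963, -0.1255, 0.1533]
eef_rot: [0.001, 0.681, 0.732, 0.001]
wrist_force: [-0.3, -0.0, -0.1]
opening: 0.323
```

```bash
python3 -c "
from h import *
st();look('side','d',160,110,320,245,4.4)"
```

```text
t 9.25 p [ 0.6963 -0.1255  0.1533] yawx 1.6438 tz [ 0.003 -0.001 -1.   ] q [-0.35  0.53  1.3   0.    1.3  -0.42] F [-0.3 -0.  -0.1] M [ 0.032  0.019 -0.039] op 0.323
```

View pics/d.png

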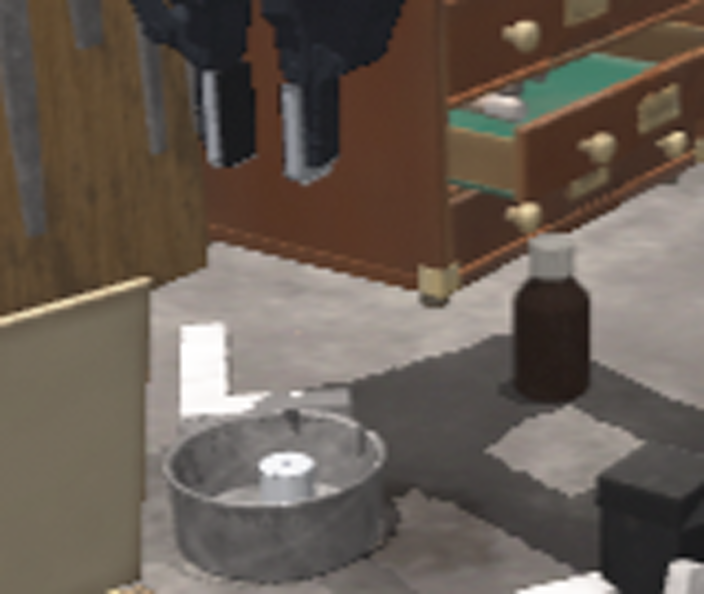

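The short stub stands in the tin at (287,475), released, and the tin is upright. Next, the wing: estimated axis (0.4237,-0.1823), long axis yaw 1.69.

Emit:
arm_command(
  plan=[0,0,0,-0.046,-2.4,-27.7,0,0,-2.4,-27.7,0,0,-2.4,-27.7,0,0,-2.4,-27.7,0,0,-2.4,-27.7,0,0,-2.4,-27.7,0,0,-2.4,-27.7,0,0,-2.4,-27.7,0,0,-2.4,-27.7,0,0,-2.4,-27.7,0,0,0,0,20,0,0,0,20,0,0,0,20,0,0,0,0,0,0,0,0,0],
  grip=0.5,
)

```text
time_s: 10.9
eef_pos: [0.4226, -0.1814, 0.0906]
eef_rot: [-0.001, 0.664, 0.748, -0.0]
wrist_force: [-0.3, -0.7, 0.3]
opening: 0.499
```

```bash
python3 -c "
from h import *
st();look('side','e',300,120,440,255,4.4)"
```

```text
t 10.9 p [ 0.4226 -0.1814  0.0906] yawx 1.6898 tz [-0.002  0.002 -1.   ] q [-0.66  0.11  2.    0.    1.03 -0.78] F [-0.3 -0.7  0.3] M [-0.022 -0.024 -0.026] op 0.499
```

View pics/e.png

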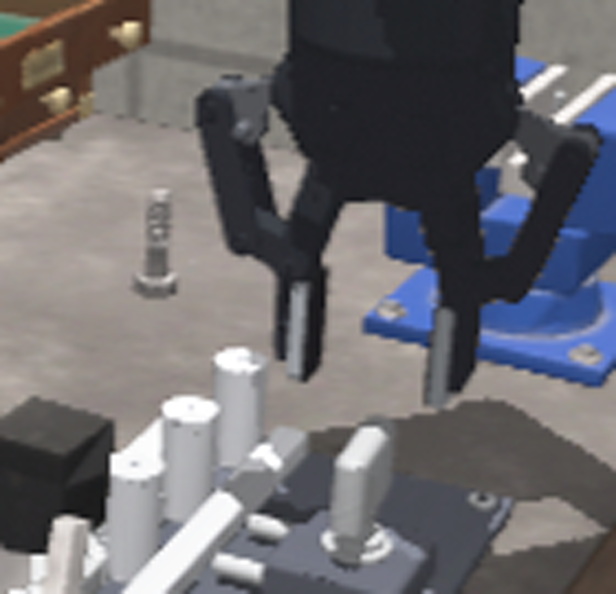

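The fingers (tips at (297,375) and (440,400)) straddle the wing (365,440), centred. Down and close.

Emit:
arm_command(
  plan=[0,0,12,0,0,0,12,0,0,0,12,0,0,0,10,0,0,0,4,0,0,0,0,0],
)

```text
time_s: 11.55
eef_pos: [0.4228, -0.1816, 0.0403]
eef_rot: [-0.001, 0.664, 0.748, -0.0]
wrist_force: [0.0, 0.9, 0.2]
opening: 0.504
```

Emit:
arm_command(
  plan=[0,0,0,0,0,0,0,0,0,0,0,0,0,0,0,0,0,0,0,0,0,0,0,0,0,0,0,0],
  grip=0,
)

```text
time_s: 12.25
eef_pos: [0.4232, -0.1824, 0.0419]
eef_rot: [0.0, 0.664, 0.748, -0.0]
wrist_force: [-5.3, 0.0, 5.7]
opening: 0.132
```

```bash
python3 -c "
from h import *
st()"
```

```text
t 12.25 p [ 0.4232 -0.1824  0.0419] yawx 1.6901 tz [-0.    -0.001 -1.   ] q [-0.66  0.21  2.02 -0.    0.91 -0.78] F [-5.3  0.   5.7] M [-0.117  0.684  0.041] op 0.132
```

Emit:
arm_command(
  plan=[0,-0.5,0,0.05,0,0,0,0.1,0,0,0,0.1,0,0,0,0.1,0,0,0,0.1,0,0,0,0,0,0,0,0],
)

```text
time_s: 12.95
eef_pos: [0.4234, -0.1824, 0.0419]
eef_rot: [0.001, 0.813, 0.582, 0.0]
wrist_force: [-1.2, -0.5, 5.9]
opening: 0.132
```

```bash
python3 -c "
from h import *
st()"
```

```text
t 12.95 p [ 0.4234 -0.1824  0.0419] yawx 1.2424 tz [ 0.001 -0.001 -1.   ] q [-0.67  0.21  2.02  0.    0.91 -0.34] F [-1.2 -0.5  5.9] M [ 0.     0.248 -0.086] op 0.132
```

Emit:
arm_command(
  plan=[0,0,0,0.1,0,0,0,0.1,0,0,0,0.1,0,0,0,0.1,0,0,0,0.1,0,0,0,0],
)

```text
time_s: 13.55
eef_pos: [0.4236, -0.1826, 0.0419]
eef_rot: [0.001, 0.932, 0.362, 0.0]
wrist_force: [-0.6, -0.3, 5.4]
opening: 0.131
```

```bash
python3 -c "
from h import *
st()"
```

```text
t 13.55 p [ 0.4236 -0.1826  0.0419] yawx 0.741 tz [ 0.001 -0.001 -1.   ] q [-0.67  0.21  2.02  0.    0.91  0.16] F [-0.6 -0.3  5.4] M [-0.129  0.128 -0.06 ] op 0.131
```

Emit:
arm_command(
  plan=[0,0,0,0.1,0,0,0,0.1,0,0,0,0.1,0,0,0,0.1,0,0,0,0],
)

```text
time_s: 14.05
eef_pos: [0.4236, -0.1827, 0.0419]
eef_rot: [0.001, 0.985, 0.17, 0.001]
wrist_force: [-1.0, -1.0, 6.0]
opening: 0.131
```

```bash
python3 -c "
from h import *
st()"
```

```text
t 14.05 p [ 0.4236 -0.1827  0.0419] yawx 0.3426 tz [ 0.002 -0.001 -1.   ] q [-0.67  0.21  2.02 -0.    0.91  0.56] F [-1. -1.  6.] M [-0.281  0.094  0.   ] op 0.131
```

Emit:
arm_command(
  plan=[0,0,0,0.1,0,0,0,0.1,0,0,0,0.1,0,0,0,0],
)

```text
time_s: 14.45
eef_pos: [0.4236, -0.1828, 0.0421]
eef_rot: [0.002, 1.0, 0.026, 0.0]
wrist_force: [0.3, -0.7, 7.7]
opening: 0.131
```

```bash
python3 -c "
from h import *
st()"
```

```text
t 14.45 p [ 0.4236 -0.1828  0.0421] yawx 0.053 tz [ 0.    -0.003 -1.   ] q [-0.66  0.21  2.02 -0.    0.91  0.86] F [ 0.3 -0.7  7.7] M [-0.04  -0.034  3.861] op 0.131
```

Emit:
arm_command(
  plan=[0,0,0,0.1,0,0,0,0.1,0,0,0,0.1,0,0,0,0],
)

```text
time_s: 14.85
eef_pos: [0.4235, -0.1829, 0.0425]
eef_rot: [0.004, 0.994, -0.112, -0.001]
wrist_force: [2.2, 1.4, 10.2]
opening: 0.134
```

```bash
python3 -c "
from h import *
st()"
```

```text
t 14.85 p [ 0.4235 -0.1829  0.0425] yawx -0.2253 tz [-0.002 -0.008 -1.   ] q [-0.66  0.21  2.02 -0.01  0.91  1.14] F [ 2.2  1.4 10.2] M [ 0.547 -0.272 12.107] op 0.134
```

The torque climbs from about 0 to 3.9 and then 12 N m, so the seat is reached, starting at yaw ≈0.18–0.2. Now the quarter turn back, to yaw ≈1.77.

Emit:
arm_command(
  plan=[0,0,0,-0.1,0,0,0,-0.1,0,0,0,-0.1,0,0,0,-0.1,0,0,0,0,0,0,0,0],
)

```text
time_s: 15.45
eef_pos: [0.4236, -0.1828, 0.042]
eef_rot: [0.001, 0.997, 0.074, 0.0]
wrist_force: [-0.3, -1.6, 5.8]
opening: 0.132
```

```bash
python3 -c "
from h import *
st()"
```

```text
t 15.45 p [ 0.4236 -0.1828  0.042 ] yawx 0.1471 tz [ 0.001 -0.002 -1.   ] q [-0.66  0.21  2.02 -0.    0.91  0.76] F [-0.3 -1.6  5.8] M [-0.229  0.033  1.864] op 0.132
```

Emit:
arm_command(
  plan=[0,0,0,-0.1,0,0,0,-0.1,0,0,0,-0.1,0,0,0,-0.1,0,0,0,-0.1,0,0,0,-0.1,0,0,0,-0.1,0,0,0,-0.1,0,0,0,-0.1,0,0,0,-0.1,0,0,0,-0.1,0,0,0,-0.1,0,0,0,-0.1,0,0,0,-0.1,0,0,0,-0.1,0,0,0,-0.1,0,0,0,0,0,0,0,0],
)

```text
time_s: 17.25
eef_pos: [0.4231, -0.1824, 0.0419]
eef_rot: [0.0, 0.644, 0.765, 0.0]
wrist_force: [-2.4, -1.1, 9.4]
opening: 0.133
```

```bash
python3 -c "
from h import *
st();look('side','f',290,120,440,255,4.4)"
```

```text
t 17.25 p [ 0.4231 -0.1824  0.0419] yawx 1.7423 tz [ 0.001 -0.    -1.   ] q [-0.67  0.21  2.02  0.    0.91 -0.84] F [-2.4 -1.1  9.4] M [-0.055  0.308  0.04 ] op 0.133
```

View pics/f.png

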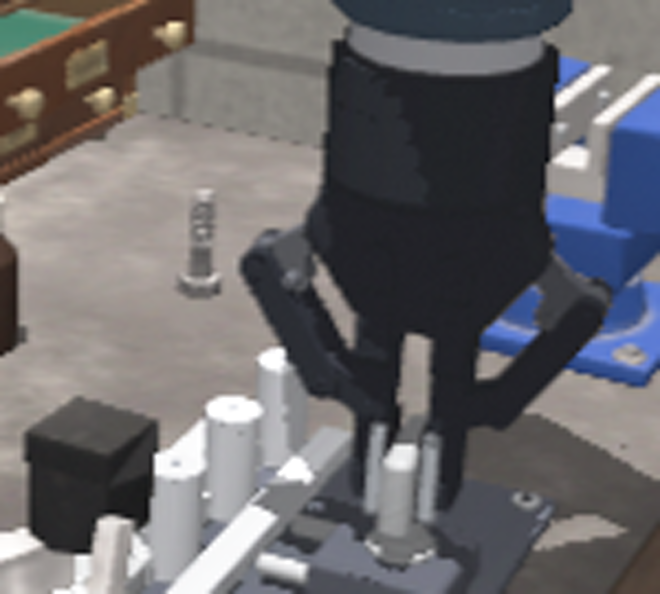

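The wing is between the pads, aligned with the gripper, the full stubs (175, 235 and 278 px columns) still stand, and the bolt is unmoved. The seat onset is at about yaw 0.21, so I aim for 1.78 with a small trim.

Emit:
arm_command(
  plan=[0,0,0,-0.035,0,0,0,0,0,0,0,0,0,0,0,0,0,0,0,0,0,0,0,0],
)

```text
time_s: 17.9
eef_pos: [0.4231, -0.1824, 0.0419]
eef_rot: [0.0, 0.631, 0.776, 0.0]
wrist_force: [-3.2, 0.2, 9.6]
opening: 0.134
```

```bash
python3 -c "
from h import *
from bench import ctrl
o=st();print(np.round(o['dq'],3))
print(ctrl.hand_in())"
```

```text
t 17.9 p [ 0.4231 -0.1824  0.0419] yawx 1.7772 tz [ 0.001 -0.    -1.   ] q [-0.67  0.21  2.02  0.    0.91 -0.87] F [-3.2  0.2  9.6] M [-0.063  0.328  0.041] op 0.134
[-0.001  0.    -0.     0.    -0.     0.   ]
the job is handed in; nothing more can be done
None
```

The job was handed in at 17.9 s with both parts done as far as I could check; the hand-in gave no verdict.

- **Short stub:** I lifted the one at jig y = +78 mm out and released it in the tin. The picture afterwards shows it standing inside the upright tin.
- **Thumbscrew:** I turned it clockwise until the torque rose sharply, to 12 N m. The stop began at a tool angle of about 0.21 rad. I backed it off to 1.777 rad, about 90 degrees.
- **Final state:** At hand-in the arm was still, with the fingers closed on the wing at an opening of about 11 mm, against a nominal 12 mm.
- **Other things:** In the last side picture the three full stubs and the bolt stand where they were, and the bottle was still standing in the picture after the release. I did not look at the flat tin again.
- **Not measured directly:** The seat angle comes from the torque readings and I put it good to about 0.05 rad, well inside the 15 degree tolerance. I inferred the grip force from the finger opening and from the wrist, which read 3 N sideways and about 10 N up. I could not measure it at the pads.

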